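# Press a lamp driver's end cap home in a ratchet bar clamp

### The job

The black end cap of the lamp driver lying between the clamp's jaws still stands a few millimetres out of its aluminium box: pump the clamp's trigger until the sliding jaw has pressed the cap fully home, feeling for it and squeezing no harder than that takes. Then press the clamp's release lever so that the jaw springs back open, and lay the driver gently in the empty grey metal tray. Leave the spare cap, the white adapter and the loupe where they are.

Things in the scene. Friction and masses are not known exactly. Their poses are not given: they have to be found in the camera images.
- clamp: Ratchet bar clamp, black plastic and steel, on its side, screwed to a plywood board (18 mm thick, x -131 to 179, y -117 to 105 mm). Frame: x along the toothed bar from fixed to sliding jaw, y across it to the jaws' tips (away from the robot), z up; origin on the bench under the bar's centre line, in the plane of the fixed jaw's pad. Bar 20 mm wide, z 32 to 40; tail end at x -132 less the travel.
- clamp_housing (a point): Centre of the top of the clamp's housing (78 x 40 mm, x -78 to 0, y -20 to 20, top at z 53 mm). The fixed jaw stands out of it to y 94 at x -30 to 0; the sliding jaw is 24 mm thick and reaches to y 92; both have their tops at z 51 mm. The fixed pistol grip is 19 mm thick, at x -76 to -57, y -20 to -119, z 20 to 52 mm.
- bar (a joint): Travel of the bar with the sliding jaw, m: 0 fully open (pads 128.6 mm apart), up to 0.034 closing. A full squeeze of the trigger advances it about 8 mm: the teeth are 4 mm apart, and when the trigger is let go it drops back to the last tooth passed (up to 4 mm). Pressing the release lever, with the trigger let go, lets a 4 to 6 N spring run it back to 0.
- jaw_pad: Rubber pad of the sliding jaw, swivelling a little, 4 mm thick, 50 mm along y, 30 mm high; origin at the centre of its pressing face, which looks to the clamp's -x (axes as the clamp's).
- trigger (a joint): Trigger blade in front of the grip, rad: 0 at rest, 0.54 fully squeezed (0.50 is enough for two teeth). It turns about an upright axis at clamp x -16, y 14 mm; its blade moves to the clamp's -x, towards the grip, and springs back by itself when let go. The first 0.16 rad or so is idle travel.
- trigger_face (a point): Point on the trigger blade's front (clamp +x) face, 79 mm from its pivot, mid-height; moves about 42 mm in a full squeeze. Blade 20 mm high (z 26 to 46), 12 thick, 70 long, its free end 20 mm beyond this point; 60 mm in front are clear. Pushed here: 1 to 3 N idle, 4 to 8 N while the jaw runs free, then 1 N more per 3 N at the jaw: some 8 to 12 N while the cap slides in.
- release (a joint): Thumb release lever, rad: between -0.03 and 0.14 when let go, 0.32 fully pressed; the jaw is free from 0.18 on. It turns about an upright axis at clamp x -49, y 11 mm and springs back. It takes 2 to 6 N.
- release_pad (a point): Rear (clamp -x) face of the release lever's thumb pad, 36 mm from its pivot, on the +y side of the housing, behind the fixed jaw, z 36 mm. Press it towards the clamp's +x, 12 mm for its full travel. The pad is 16 mm along y, 22 mm high (z 25 to 47); nothing stands behind it.
- driver: Lamp driver: aluminium box 100 x 44 x 34 mm (x, y, z) with the end cap on its +x end, 0.3 to 0.55 kg, lying on the clamp's board between the jaws, its x axis along the clamp's. Origin at the centre of the box's underside. 104 mm long with the cap home. To be gripped across its 44 mm width at the middle; 30 mm are free between it and the bar.
- cap (a joint): How far the end cap still stands out of the driver, m: 5 to 8 mm at the start, 0 fully home. A tight push fit: the jaw needs about 11 to 16 N to move it, and stays where it is left. Home, it stops dead and the force climbs steeply; above 30 N it cracks.
- cap_face (a point): Centre of the end cap's outer face. The cap is a black plastic plate 44 x 34 mm, 4 mm thick, on a skirt that slides into the box; home, this point is 54 mm from the driver's origin along x.
- tray: Empty open tray of grey painted metal, 200 x 170 mm (x, y), 28 mm high, walls 4 mm, floor 4 mm thick, to the left or right of the clamp; does not move. Origin at the centre of its underside.
- spare_cap: Bystander: a spare end cap, 44 x 34 x 14 mm, lying on the clamp's board on the robot's side of the bar. Origin at its underside.
- adapter: Bystander: white plug-in power adapter, 66 x 48 x 36 mm, behind the clamp on the left.
- loupe: Bystander: black loupe ring, 48 mm across, 30 mm high, behind the clamp on the right.
Not all that is in view belongs to the job. What is shaped like the driver but brown or purple is not meant.

How it is judged:
On the way, in this order (a step that is already met when the one before it is completed fails the run):
1. the clamp's sliding jaw has pressed the end cap home (less than 0.8 mm left) (value of joint cap below 0.0008 m and contact force between jaw_pad and driver above 5 N), for 0.02 s.
2. the jaw has been released and has sprung back open (value of joint bar below 0.012 m), for 0.1 s.
At the end, for the whole second after the job is handed in: The end cap is home (under 1 mm left), the clamp's jaw is back open (bar travel under 12 mm), and the driver lies flat and at rest on the tray's floor (origin within 70 mm of the tray's centre along each tray axis and under 8 mm above its underside, tilt under 0.1 rad) (value of joint cap below 0.001 m and value of joint bar below 0.012 m and x of driver in the frame of tray between -0.07 and 0.07 m and y of driver in the frame of tray between -0.07 and 0.07 m and z of driver in the frame of tray below 0.008 m and angle between driver's own z axis and vertical below 0.1 rad and linear speed of driver below 0.01 m/s); the robot touches nothing.
It fails at once if the sliding jaw presses on the driver with more than 30 N (contact force between jaw_pad and driver above 30 N).
It fails at once if the driver is dropped or rammed into the tray (more than 60 N) (contact force between driver and tray above 60 N).
It fails at once if a bystander (spare cap, adapter, loupe) is shifted by more than 30 mm (distance of any of spare_cap, adapter, loupe from where it was at the start of the episode above 0.03 m).
It also fails if it takes over 72 s, if anything falls off the work surface, if the arm or the gripper's body presses on something with over 40 N, if the wrist force passes 120 N, or if a joint passes its speed limit or range.

### The arm

A 6-joint arm with a two-finger parallel gripper is mounted at the origin on the work surface. World frame = base frame: x ahead of the robot, y to its left, z up, the work surface at z = 0. Lengths are in m, angles in rad, forces in N, time in s.
With the tool pointing down it reaches from about 0.275 to 0.725 m from the base axis. Payload 5.6 kg.
Tool frame: the origin (TCP) lies midway between the tips of the shut fingers; the grasp point (between the pads) lies arm.grip_depth behind it (arm.grip_depth is the distance from the TCP to the grasp point, in m); z points along the fingers, y is the line along which they close (so a half turn about z gives the same grasp; the last joint's range is limited). The gripper opens to 85 mm and grips with 20 to 120 N. Pads are 22 mm wide; open, the fingers measure 114 mm over their backs; the gripper's body (76 mm by 85 mm) begins 54 mm behind the grasp point. The pads swing forward as they close: fully open they stand 13 mm farther back than shut.
Start: joints at [1.447, 0.255, 0.108, 0, -1.424, -0.285], TCP at [0.219, 0.505, 0.231] pointing down, gripper open.
Joint ranges: [-2.95, 2.95], [-1.21, 1.97], [-1.09, 1.5], [-2.87, 1.71], [-2.94, -0.07], [-3.05, 3.05]. Speed limits (rad/s): [2.57, 2.57, 3.14, 3.14, 3.14, 3.14].

### API

Orientations are given as a unit quaternion [w, x, y, z].
In Python, from cell import arm, read_camera gives the robot as it stands.
- The arm moves only by the shell command python3 -m inch 'ROWS' [FORCE]. ROWS is JSON, a list of rows, each a list of 3 entries, a list of its own where there are three numbers: the shift along the tool's x, y, z in cm, then the turn about the tool's z in rad, then the finger opening in cm, from 0 to 8.54. In form: [[[tx, ty, tz], turn, grip], ...]. A call has 1 to 5 rows; each row shifts and turns the commanded pose from where the row before left it, along the tool's axes as they then stand; what a row does not reach is not made up. A row lasts 1/8 s, in which the tool goes at most 62.5 mm and 10.7 degrees, less where a joint would pass 70% of its speed; a pose out of reach is approached as far as the arm can. A call is refused whole if a number of a shift passes 6.25 or a number of a turn 0.188, either way. A call with a gripper value outside its range is refused whole. The fingers move at their own pace and stop on an object; FORCE is the grip in N (left out, the last holds). Time passes only in rows, so rows that do not move let the fingers close. It gives the time, the measured TCP pose, the force, the opening and the grip force at its end, in the units of the state.
- arm.sense(): the state, without advancing time (a new reading comes with each control period).
- read_camera(name): name is "scene" or "top"; returns a dict with "pixels" (400x640x3 uint8, red, green, blue), "mtx" (3x3 intrinsics, pixels), "origin" and "attitude" of the camera in the world. Camera axes: x right, y down, z forward; pixel columns grow to the right and rows downward; lengths in m; the calibration is good to about 2 mm. A picture is of the moment at which its call begins. There is no depth.
- arm.close_job(): hands the job in; it is judged then, once.
The state is a dict: "time_s": time; "joint_positions": joint angles; "qd": joint speeds; "joint_torque": joint torques, N m; "tcp_pos": TCP position; "tcp_rot": TCP orientation; "contact_force": force on the tool from outside, world axes, zero at the start; "wrist_torque": the same for the moment, N m; "width": finger opening in m; "grasp_force": force on a finger pad.
Only numpy, scipy, OpenCV 4.12 (cv2) and the standard library are available. Lean on these libraries where they do the work, as an engineer would, in place of code of your own. Each camera call takes 0.05 s, during which the arm holds its last target. There are 200 camera calls.

## Working session

There is one attempt and no reset: what is moved stays moved. The work goes in short steps, Python scripts to look and compute and a shell command to move; the robot and the scene stay as the last step left them, time stands still between calls to the robot, and variables do not carry over. Pictures are saved under pics/ and viewed, at most 13 in all, crops included, and the job is handed in when it is done.

```bash
mkdir -p pics; ls; python3 - <<'E'
from cell import arm, read_camera
import cv2
for n in ("scene","top"):
    c=read_camera(n); cv2.imwrite(f"pics/{n}0.png",c["pixels"][:,:,::-1]); print(n,c["mtx"],c["origin"],c["attitude"])
s=arm.sense(); print(s, arm.grip_depth)
E
```

```text
pics
scene [[366.56565929   0.         319.67461983]
 [  0.         366.56565929 202.79902522]
 [  0.           0.           1.        ]] [1.18681397 0.03259555 0.73175391] [-0.25086157  0.62310347  0.68963227 -0.27058801]
top [[423.92303614   0.         312.92946703]
 [  0.         423.92303614 199.05731971]
 [  0.           0.           1.        ]] [ 0.38072594 -0.0276565   0.98254893] [ 0.07252188 -0.70161311  0.70574066 -0.06640589]
{'time_s': 0.1, 'joint_positions': array([ 1.44660343e+00,  2.55699992e-01,  1.07168676e-01, -3.96561668e-04,
       -1.42393296e+00, -2.84548172e-01]), 'qd': array([ 0.00135284, -0.00256872,  0.00305074,  0.00248361,  0.0004767 ,
        0.00087724]), 'joint_torque': array([-1.55967879e-03, -3.87604880e+01,  2.38475060e+01,  5.37783846e+00,
       -3.79379126e-03, -2.47457201e-06]), 'tcp_pos': array([0.2184097 , 0.50429969, 0.23049749]), 'tcp_rot': array([ 8.47005006e-04,  9.79182647e-01, -2.02979332e-01, -1.28697380e-04]), 'contact_force': array([ 0.21548311, -0.20214258,  0.33524145]), 'wrist_torque': array([-0.01045826,  0.03554145, -0.01400406]), 'grasp_force': 0.0, 'width': 0.0850248988740395} 0.0187
```

View pics/top0.png

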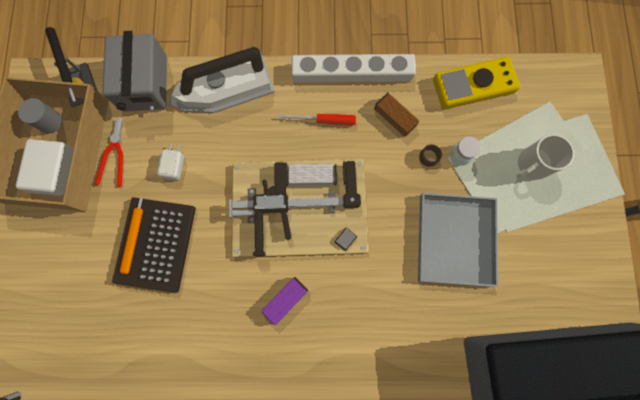

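View pics/scene0.png

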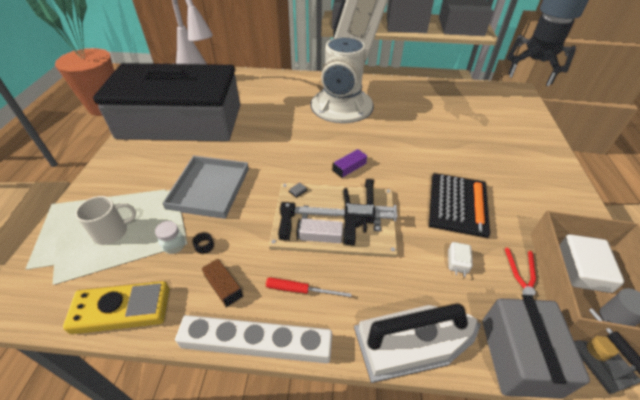

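Top view: the silver box at (312,174) lies between the jaws. It could be confused with the brown block at (397,113), the purple block at (286,301) and the spare cap at (345,238). By the description I choose the silver box. The tray is at (458,240), the adapter at (171,163) and the loupe at (430,156). I'll check the choice in a close crop.

```bash
cat > h.py <<'E'
import numpy as np, cv2
from scipy.spatial.transform import Rotation as R
from cell import arm, read_camera
def rot(q): q=np.asarray(q); return R.from_quat([q[1],q[2],q[3],q[0]])
def w(c,uv,z):
    d=rot(c["attitude"]).apply(np.linalg.inv(c["mtx"])@[uv[0],uv[1],1.]); o=np.asarray(c["origin"])
    return o+d*(z-o[2])/d[2]
def px(c,p):
    v=rot(c["attitude"]).inv().apply(np.asarray(p)-c["origin"]); q=np.asarray(c["mtx"])@v; return q[:2]/q[2]
def crop(c,name,x0,y0,x1,y1,k):
    cv2.imwrite(f"pics/{name}.png",cv2.resize(c["pixels"][y0:y1,x0:x1,::-1],None,fx=k,fy=k,interpolation=cv2.INTER_CUBIC))
E
python3 - <<'E'
from h import *
c=read_camera("top"); crop(c,"c1",220,150,380,265,5)
for n,uv,z in [("bl",(232,257),.018),("br",(368,250),.018),("tl",(233,164),.018),("tr",(365,160),.018),("t1",(419,194),.028),("t2",(496,198),.028),("t3",(418,283),.028),("t4",(496,286),.028)]: print(n,w(c,uv,z).round(4))
E
```

```text
bl [0.4406 0.164  0.018 ]
br [ 0.4547 -0.1438  0.018 ]
tl [0.6588 0.1687 0.018 ]
tr [ 0.6662 -0.1432  0.018 ]
t1 [ 0.5813 -0.2635  0.028 ]
t2 [ 0.5707 -0.4387  0.028 ]
t3 [ 0.3808 -0.2505  0.028 ]
t4 [ 0.3735 -0.4212  0.028 ]
```

View pics/c1.png

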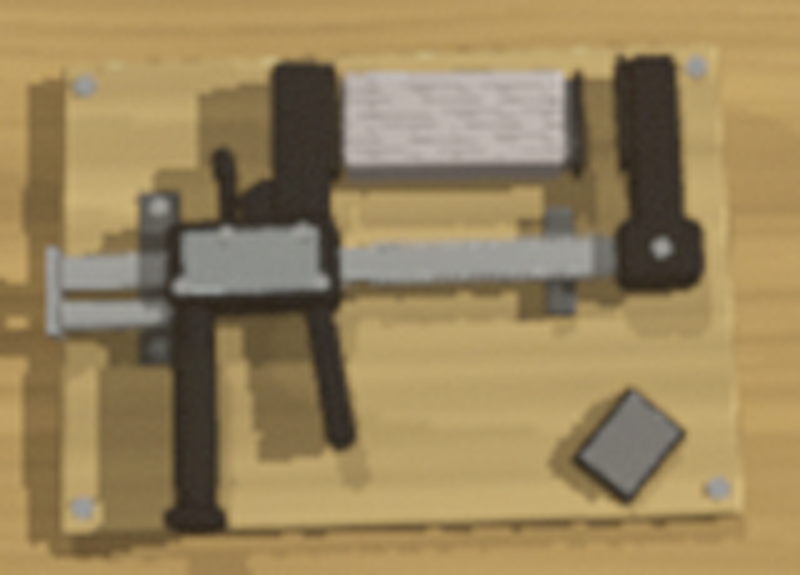

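The crop shows the bare aluminium box at crop (455,120), with its black cap on the right at (575,120) between the jaws, so the choice is confirmed. The trigger runs from (320,310) to (342,440), the release lever's tip is at (223,160), and the spare cap is at (630,445). Next I fit the clamp pose.

```bash
cat >> h.py <<'E'
def W(pose,p):
    x,y,a=pose; c,s=np.cos(a),np.sin(a); p=np.asarray(p,float)
    return np.array([x+c*p[0]-s*p[1],y+s*p[0]+c*p[1],p[2]])
E
python3 - <<'E'
from h import *
from scipy.optimize import least_squares
c=read_camera("top")
obs=[((67,65),(-131,105,18)),((717,48),(179,105,18)),((65,532),(-131,-117,18)),((742,513),(179,-117,18)),
((274,67),(-30,94,51)),((335,67),(0,94,51)),((170,228),(-78,20,53)),((338,305),(0,-20,53)),((172,300),(-78,-20,53))]
P=np.array([o[1] for o in obs])/1e3; U=np.array([o[0] for o in obs])/5+[220,150]
f=lambda v:np.concatenate([px(c,W(v,p))-u for p,u in zip(P,U)])
r=least_squares(f,[.55,.05,-1.57],loss="soft_l1"); v=r.x
print(v, f(v).reshape(-1,2).round(1).tolist())
def inv(p): 
    d=np.array(p[:2])-v[:2]; cs,s=np.cos(v[2]),np.sin(v[2]); return (np.array([cs*d[0]+s*d[1],-s*d[0]+cs*d[1]])*1e3).round(1)
for n,q,z in [("drv bl",(345,165),.052),("drv br",(567,163),.052),("drv tl",(345,72),.052),("drv tr",(565,72),.052),("captr",(580,75),.05),("capbr",(580,165),.05),("trigtip",(343,440),.046),("rel tip",(223,152),.047),("slide pad top",(620,60),.051),("padL",(620,165),.051),("spare",(630,445),.032)]:
    print(n,inv(w(c,np.array(q)/5+[220,150],z)))
for n,p in [("trig79",(-16+79*0.17,14-78,36)),]: print(n,W(v,np.array(p)/1e3))
print("tray",np.mean([w(c,u,.028) for u in [(419,194),(496,198),(418,283),(496,286)]],0))
E
```

```text
[ 0.55923806  0.03511782 -1.54699452] [[-0.3, 0.1], [0.8, -0.5], [-0.7, 1.3], [1.0, 1.0], [-0.3, -1.1], [0.6, -1.5], [-0.6, -1.1], [0.8, 0.1], [-1.0, 2.1]]
drv bl [ 2.4 44.3]
drv br [102.5  42.1]
drv tl [ 3.2 87.8]
drv tr [103.2  84.7]
captr [110.1  83.6]
capbr [108.5  41.5]
trigtip [ -1.1 -79.3]
rel tip [-53.3  53.3]
slide pad top [128.6  89.8]
padL [126.4  40.7]
spare [126.7 -83.9]
trig79 [0.49519502 0.03616392 0.036     ]
tray [ 0.47657877 -0.34345372  0.028     ]
```

```bash
cat >> h.py <<'E'
V=[0.55924,0.03512,-1.54699]
def go(*pts):
    """pts: clamp-frame mm targets of TCP; prints shift in tool axes, cm, and turn to make tool x = clamp x, tool level"""
    s=arm.sense(); T=rot(s["tcp_rot"]); a=T.apply([1,0,0]); yaw=np.arctan2(a[1],a[0])
    print("turn",round((yaw-V[2]+np.pi)%(2*np.pi)-np.pi,4),"tool z",T.apply([0,0,1]).round(3),"t",s["time_s"],"F",s["contact_force"].round(2),"w",s["width"])
    c,sn=np.cos(V[2]),np.sin(V[2]); d=s["tcp_pos"][:2]-V[:2]
    print("tcp clamp mm",(np.array([c*d[0]+sn*d[1],-sn*d[0]+c*d[1],s["tcp_pos"][2]])*1e3).round(1))
    for p in pts: print(p,"->cm",(T.inv().apply(W(V,np.array(p)/1e3)-s["tcp_pos"])*100).round(2))
E
python3 -m inch '[[[0,0,0],0.188,0],[[0,0,0],0.188,0],[[0,0,0],0.188,0],[[0,0,0],0.188,0],[[0,0,0],0.188,0]]' 40
python3 -m inch '[[[0,0,0],0.188,0],[[0,0,0],0.01,0],[[0,0,0],0,0]]'
python3 -c "
from h import *
go((40,-72,120),(40,-72,26))"
```

```text
time_s: 0.82
tcp_pos: [0.2185, 0.5045, 0.231]
tcp_rot: [0.0, 0.78, -0.626, 0.0]
contact_force: [-1.1, -0.1, 1.0]
width: -0.0004
grasp_force: 0.0
time_s: 1.2
tcp_pos: [0.2186, 0.5046, 0.2312]
tcp_rot: [0.0, 0.718, -0.696, 0.0]
contact_force: [-0.8, 0.1, 0.0]
width: -0.0
grasp_force: 0.0
turn 0.0066 tool z [-0. -0. -1.] t 1.2 F [-0.81  0.09  0.  ] w -3.8385572519797974e-05
tcp clamp mm [-477.5 -329.4  231.2]
(40, -72, 120) ->cm [ 51.91 -25.4   11.13]
(40, -72, 26) ->cm [ 51.91 -25.4   20.53]
```

```bash
for i in 1; do :; done
python3 -m inch '[[[5.2,-2.54,0],0.0066,0],[[5.2,-2.54,0],0,0],[[5.2,-2.54,0],0,0],[[5.2,-2.54,0],0,0],[[5.2,-2.54,0],0,0]]' >/dev/null
python3 -m inch '[[[5.2,-2.54,0.5],0,0],[[5.2,-2.54,1],0,0],[[5.2,-2.54,2],0,0],[[5.2,-2.54,2],0,0],[[5.1,-2.54,2],0,0]]' >/dev/null
python3 -m inch '[[[0,0,3.5],0,0],[[0,0,0],0,0],[[0,0,0],0,0]]'
python3 - <<'E'
from h import *
go((40,-72,26))
c=read_camera("top"); crop(c,"c2",220,150,380,265,5)
E
```

```text
time_s: 2.82
tcp_pos: [0.4842, -0.0084, 0.1227]
tcp_rot: [-0.001, 0.715, -0.699, 0.001]
contact_force: [1.6, 0.5, 0.4]
width: -0.0002
grasp_force: 0.0
turn -0.001 tool z [ 0.002 -0.    -1.   ] t 2.825 F [1.59 0.55 0.39] w -0.00024015122319537817
tcp clamp mm [ 41.7 -76.1 122.7]
(40, -72, 26) ->cm [-0.18 -0.39  9.67]
```

View pics/c2.png

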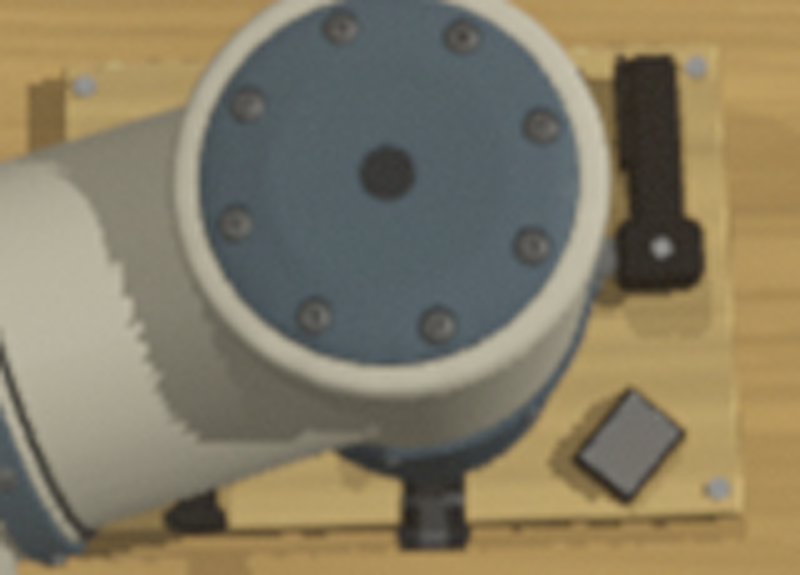

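The picture shows the wrist above the bar at crop (390,175), the fingers at (435,510) and the sliding jaw still visible at (650,150). The spare cap (630,445) is clear. I descend in front of the trigger.

```bash
python3 -m inch '[[[-0.2,-0.2,3.2],0,0],[[0,-0.2,3.2],0,0],[[0,0,3.2],0,0],[[0,0,0],0,0],[[0,0,0],0,0]]'
python3 -m inch '[[[-0.8,0,0],0,0],[[-0.4,0,0],0,0],[[0,0,0],0,0]]'
python3 - <<'E'
from h import *
go((27,-72,26))
c=read_camera("scene"); crop(c,"c3",260,160,410,260,5)
E
```

```text
time_s: 3.5
tcp_pos: [0.489, -0.0061, 0.0273]
tcp_rot: [-0.001, 0.715, -0.699, 0.001]
contact_force: [1.6, 0.3, 0.2]
width: -0.0005
grasp_force: 0.0
time_s: 3.88
tcp_pos: [0.4875, 0.0057, 0.0258]
tcp_rot: [-0.0, 0.715, -0.7, 0.0]
contact_force: [-0.8, -0.4, -0.7]
width: 0.0004
grasp_force: 0.0
turn -0.0026 tool z [ 0.001  0.    -1.   ] t 3.875 F [-0.8  -0.41 -0.68] w 0.0003642538212380039
tcp clamp mm [ 27.7 -72.4  25.8]
(27, -72, 26) ->cm [-0.07 -0.04 -0.02]
```

View pics/c3.png

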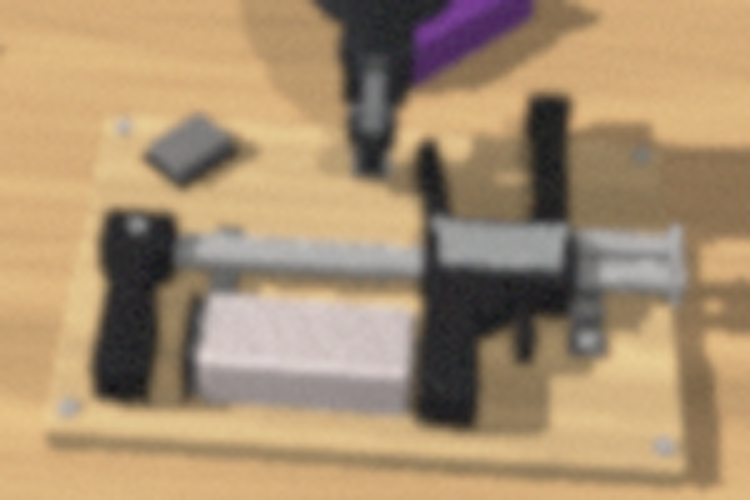

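The scene crop shows the fingers at (372,150) about 20 mm in front of the trigger blade at (428,175), and the purple block is behind and well clear. First squeeze.

```bash
f(){ grep -E 'tcp_pos|contact_force|time' | tr '\n' ' '; echo; }
python3 -m inch '[[[-0.6,0,0],0,0],[[-0.4,0,0],0,0]]'|f
python3 -m inch '[[[-0.4,0,0],0,0]]'|f
python3 -m inch '[[[-0.4,0,0],0,0]]'|f
python3 -m inch '[[[-0.4,0,0],0,0]]'|f
python3 -m inch '[[[-0.4,0,0],0,0]]'|f
python3 -m inch '[[[-0.4,0,0],0,0]]'|f
python3 -m inch '[[[0,0,0],0,0]]'|f
python3 -c "
from h import *
go()"
```

```text
time_s: 4.18 tcp_pos: [0.487, 0.0155, 0.0253] contact_force: [-0.5, 0.6, -0.5] 
time_s: 4.3 tcp_pos: [0.4868, 0.0194, 0.0252] contact_force: [-1.3, -2.9, -0.4] 
time_s: 4.42 tcp_pos: [0.4864, 0.0231, 0.0251] contact_force: [-1.0, -1.4, -0.2] 
time_s: 4.55 tcp_pos: [0.4864, 0.0273, 0.0251] contact_force: [-1.1, -1.9, -0.3] 
time_s: 4.68 tcp_pos: [0.4864, 0.0314, 0.0252] contact_force: [-0.8, -1.5, -0.4] 
time_s: 4.8 tcp_pos: [0.4863, 0.0353, 0.0252] contact_force: [-1.6, -4.2, -0.3] 
time_s: 4.92 tcp_pos: [0.4863, 0.0352, 0.0252] contact_force: [-0.5, -3.1, -0.4] 
turn -0.0031 tool z [-0.001 -0.    -1.   ] t 4.925 F [-0.55 -3.07 -0.42] w 0.00019861935671676022
tcp clamp mm [ -1.8 -72.9  25.2]
```

```bash
f(){ grep -E 'tcp_pos|contact_force' | tr '\n' ' '; echo; }
python3 -m inch '[[[-0.5,0,0],0,0],[[-0.5,0,0],0,0]]'|f
python3 -m inch '[[[-0.5,0,0],0,0]]'|f
python3 -m inch '[[[-0.4,0,0],0,0]]'|f
python3 -m inch '[[[-0.2,0,0],0,0]]'|f
python3 -m inch '[[[-0.2,0,0],0,0]]'|f
python3 -m inch '[[[-0.1,0,0],0,0]]'|f
python3 -c "
from h import *
go()
c=read_camera('top'); crop(c,'c4',300,155,380,215,10)"
```

```text
tcp_pos: [0.4861, 0.0445, 0.0252] contact_force: [0.3, -4.5, -0.6] 
tcp_pos: [0.4863, 0.05, 0.0253] contact_force: [0.7, -5.5, -1.2] 
tcp_pos: [0.4867, 0.0538, 0.0253] contact_force: [2.5, -7.9, -2.6] 
tcp_pos: [0.4868, 0.056, 0.0254] contact_force: [3.0, -5.8, -1.1] 
tcp_pos: [0.4869, 0.0582, 0.0255] contact_force: [1.3, -4.2, -0.3] 
tcp_pos: [0.4868, 0.0594, 0.0256] contact_force: [1.3, -4.5, -0.9] 
turn -0.0032 tool z [ 0.001  0.    -1.   ] t 5.8 F [ 1.27 -4.53 -0.87] w 8.787356134586503e-05
tcp clamp mm [-26.  -71.8  25.6]
```

View pics/c4.png

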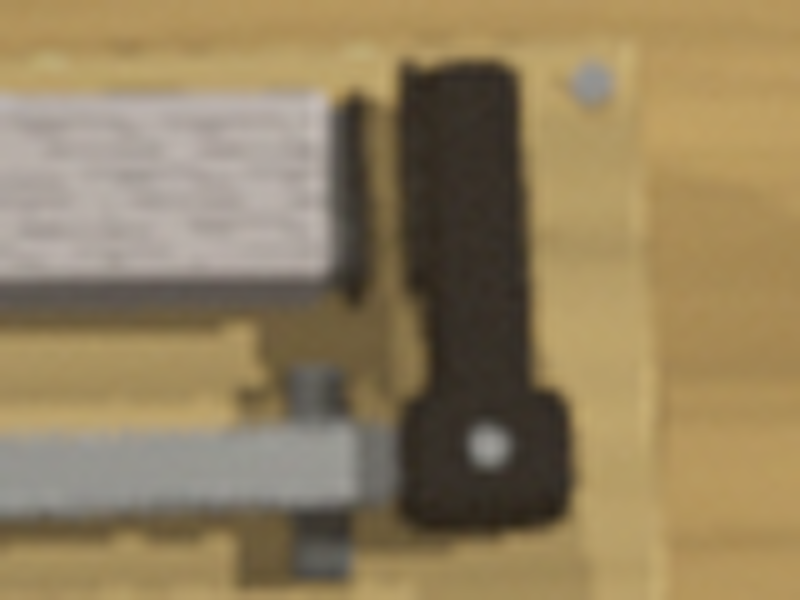

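The top crop shows the jaw has moved: the bolt is at (488,445), about 7.5 mm further in, and some 8 mm of gap is left to the cap at (365,200). I'll squeeze slightly further, let go, and measure the bar by the bolt.

```bash
cat >> h.py <<'E'
def bar():
    def b(im,c):
        t=im[185:215,325:370].astype(float); m=cv2.matchTemplate(t.mean(2).astype(np.float32),TPL,cv2.TM_CCOEFF_NORMED)
        _,s,_,(x,y)=cv2.minMaxLoc(m); 
        def sub(a,i): return i if i<=0 or i>=len(a)-1 else i+(a[i-1]-a[i+1])/(2*(a[i-1]-2*a[i]+a[i+1]))
        return w(c,(325+sub(m[y],x),185+sub(m[:,x],y)),.05),s
    im0=cv2.imread("pics/top0.png")[:,:,::-1]; TPL=im0[193:208,343:362].astype(float).mean(2).astype(np.float32)
    c=read_camera("top"); p0,_=b(im0,c); p,s=b(c["pixels"],c); print("bar mm",round(1e3*np.linalg.norm(p-p0),2),"score",round(s,3))
E
f(){ grep -E 'tcp_pos|contact_force' | tr '\n' ' '; echo; }
python3 -m inch '[[[-0.1,0,0],0,0]]'|f
python3 -c "
from h import *
bar()"
python3 -m inch '[[[1.5,0,0],0,0],[[1.5,0,0],0,0],[[1.4,0,0],0,0],[[0,0,0],0,0]]'|f
python3 -c "
from h import *
bar();go()"
```

```text
tcp_pos: [0.4865, 0.0603, 0.0255] contact_force: [0.9, -3.4, 0.6] 
bar mm 7.88 score 0.96
tcp_pos: [0.4867, 0.0151, 0.0252] contact_force: [0.1, -0.2, 0.3] 
bar mm 7.32 score 0.98
turn -0.0049 tool z [-0.  0. -1.] t 6.575 F [-0.47 -0.12 -0.75] w 0.000116670975894419
tcp clamp mm [ 17.8 -72.8  25.3]
```

```bash
f(){ grep -E 'tcp_pos|contact_force' | tr '\n' ' '; echo; }
python3 -m inch '[[[-0.8,0,0],0,0],[[-0.8,0,0],0,0],[[-0.6,0,0],0,0]]'|f
python3 -m inch '[[[-0.5,0,0],0,0],[[-0.5,0,0],0,0]]'|f
python3 -m inch '[[[-0.5,0,0],0,0]]'|f
python3 -m inch '[[[-0.4,0,0],0,0]]'|f
python3 -m inch '[[[-0.3,0,0],0,0],[[-0.1,0,0],0,0]]'|f
python3 -c "
from h import *
bar();go()"
python3 -m inch '[[[1.5,0,0],0,0],[[1.5,0,0],0,0],[[1.4,0,0],0,0],[[0,0,0],0,0]]'|f
python3 -c "
from h import *
bar();go()
c=read_camera('top'); crop(c,'c5',300,155,380,215,10)"
```

```text
tcp_pos: [0.4858, 0.0384, 0.0251] contact_force: [-1.2, -6.0, 0.7] 
tcp_pos: [0.4859, 0.0483, 0.0251] contact_force: [-1.2, -3.7, -0.8] 
tcp_pos: [0.4863, 0.0531, 0.0252] contact_force: [2.5, -8.8, -1.8] 
tcp_pos: [0.4866, 0.057, 0.0253] contact_force: [1.3, -4.8, -0.2] 
tcp_pos: [0.4865, 0.0614, 0.0255] contact_force: [1.8, -5.6, -0.4] 
bar mm 15.92 score 0.983
turn -0.0028 tool z [ 0.001 -0.    -1.   ] t 7.75 F [ 1.93 -4.49  0.22] w 6.765325739811715e-05
tcp clamp mm [-28.  -72.1  25.5]
tcp_pos: [0.4868, 0.0161, 0.0253] contact_force: [0.2, -0.0, 0.3] 
bar mm 15.27 score 0.971
turn -0.0049 tool z [ 0.  0. -1.] t 8.3 F [0.07 0.04 0.59] w -6.805987793106901e-05
tcp clamp mm [ 16.8 -72.7  25.3]
```

View pics/c5.png

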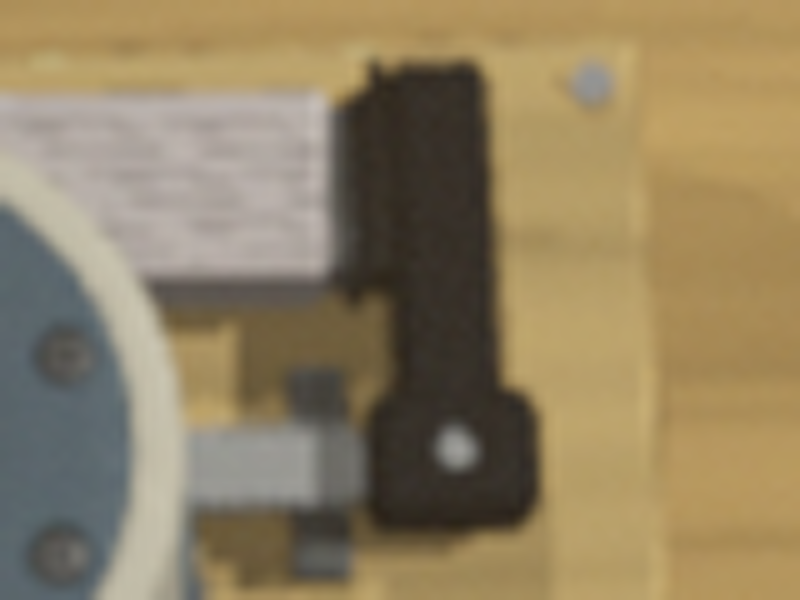

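The jaw pad at (375,180) is now just about touching the cap at (345,180), and the bar is at tooth 16. I'll make the third squeeze only partway, to about 22 mm, watching the force.

```bash
f(){ grep -E 'tcp_pos|contact_force' | tr '\n' ' '; echo; }
python3 -m inch '[[[-0.8,0,0],0,0],[[-0.7,0,0],0,0],[[-0.4,0,0],0,0]]'|f
python3 -m inch '[[[-0.3,0,0],0,0]]'|f
python3 -m inch '[[[-0.2,0,0],0,0]]'|f
python3 -m inch '[[[-0.2,0,0],0,0]]'|f
python3 -m inch '[[[-0.2,0,0],0,0]]'|f
python3 -m inch '[[[-0.2,0,0],0,0]]'|f
python3 -m inch '[[[-0.2,0,0],0,0]]'|f
python3 -c "
from h import *
bar();go()"
```

```text
tcp_pos: [0.4859, 0.0364, 0.0251] contact_force: [-1.1, -5.7, 1.3] 
tcp_pos: [0.4858, 0.0389, 0.0251] contact_force: [-1.6, -6.7, 1.9] 
tcp_pos: [0.4858, 0.0407, 0.0251] contact_force: [-1.2, -6.7, 1.3] 
tcp_pos: [0.4858, 0.0426, 0.0251] contact_force: [-1.8, -6.2, 0.7] 
tcp_pos: [0.4858, 0.0446, 0.0251] contact_force: [-1.1, -5.9, 0.7] 
tcp_pos: [0.4859, 0.0467, 0.0251] contact_force: [-0.7, -6.2, 0.0] 
tcp_pos: [0.4859, 0.0485, 0.0252] contact_force: [0.2, -6.4, 0.1] 
bar mm 19.67 score 0.961
turn -0.003 tool z [-0.001 -0.002 -1.   ] t 9.525 F [-0.53 -6.39 -0.59] w 6.143733051807993e-05
tcp clamp mm [-15.3 -72.9  25.1]
```

```bash
f(){ grep -E 'tcp_pos|contact_force' | tr '\n' ' '; echo; }
python3 -m inch '[[[-0.2,0,0],0,0]]'|f
python3 -m inch '[[[-0.2,0,0],0,0]]'|f
python3 -m inch '[[[-0.2,0,0],0,0]]'|f
python3 -c "
from h import *
bar();go()"
```

```text
tcp_pos: [0.4861, 0.0503, 0.0252] contact_force: [1.6, -8.5, -1.0] 
tcp_pos: [0.4862, 0.0521, 0.0252] contact_force: [1.8, -9.3, -1.6] 
tcp_pos: [0.4864, 0.054, 0.0253] contact_force: [3.6, -9.8, -2.4] 
bar mm 21.11 score 0.957
turn -0.0028 tool z [ 0.    -0.002 -1.   ] t 9.95 F [ 2.65 -9.75 -1.74] w -0.0001327301816985187
tcp clamp mm [-20.9 -72.2  25.3]
```

```bash
f(){ grep -E 'tcp_pos|contact_force' | tr '\n' ' '; echo; }
python3 -m inch '[[[1.3,0,0],0,0],[[1.3,0,0],0,0],[[1.2,0,0],0,0],[[0,0,0],0,0]]'|f
python3 -c "
from h import *
bar();go()"
python3 -m inch '[[[-0.7,0,0],0,0],[[-0.7,0,0],0,0],[[-0.4,0,0],0,0]]'|f
python3 -m inch '[[[-0.2,0,0],0,0]]'|f
python3 -m inch '[[[-0.2,0,0],0,0]]'|f
python3 -m inch '[[[-0.2,0,0],0,0]]'|f
python3 -c "
from h import *
bar();go()"
```

```text
tcp_pos: [0.4872, 0.0165, 0.0254] contact_force: [0.6, 0.3, 0.8] 
bar mm 19.49 score 0.947
turn -0.0046 tool z [ 0.001  0.    -1.   ] t 10.5 F [-0.48  0.47 -0.44] w 0.00011958945906510433
tcp clamp mm [ 16.5 -72.5  25.4]
tcp_pos: [0.4861, 0.0355, 0.0251] contact_force: [-0.3, -4.5, 0.3] 
tcp_pos: [0.486, 0.0371, 0.0251] contact_force: [-1.3, -4.6, 1.2] 
tcp_pos: [0.4859, 0.0387, 0.0251] contact_force: [-1.2, -6.1, 0.7] 
tcp_pos: [0.4858, 0.0405, 0.0251] contact_force: [-1.2, -6.4, 1.8] 
bar mm 21.25 score 0.952
turn -0.0033 tool z [-0.001 -0.001 -1.   ] t 11.3 F [-0.73 -5.37  2.01] w 1.0288081032922557e-05
tcp clamp mm [ -7.3 -73.2  25.1]
```

```bash
f(){ grep -E 'tcp_pos|contact_force' | tr '\n' ' '; echo; }
python3 -m inch '[[[-0.2,0,0],0,0]]'|f
python3 -m inch '[[[-0.2,0,0],0,0]]'|f
python3 -m inch '[[[-0.15,0,0],0,0]]'|f
python3 -c "
from h import *
bar();go()"
```

```text
tcp_pos: [0.4858, 0.042, 0.0251] contact_force: [-1.2, -9.1, 1.3] 
tcp_pos: [0.4858, 0.0439, 0.0252] contact_force: [-0.6, -8.2, 0.9] 
tcp_pos: [0.4858, 0.0453, 0.0252] contact_force: [-0.6, -8.6, 0.3] 
bar mm 22.23 score 0.968
turn -0.0033 tool z [-0.001 -0.002 -1.   ] t 11.725 F [-0.9  -7.97  0.15] w -3.388823742198365e-05
tcp clamp mm [-12.1 -73.1  25.2]
```

```bash
f(){ grep -E 'tcp_pos|contact_force' | tr '\n' ' '; echo; }
python3 -m inch '[[[-0.15,0,0],0,0]]'|f
python3 -m inch '[[[-0.1,0,0],0,0]]'|f
python3 -m inch '[[[-0.1,0,0],0,0]]'|f
python3 -c "
from h import *
bar();go()"
```

```text
tcp_pos: [0.4859, 0.0469, 0.0251] contact_force: [0.5, -7.5, -0.6] 
tcp_pos: [0.486, 0.0482, 0.0252] contact_force: [0.3, -7.1, 0.1] 
tcp_pos: [0.4861, 0.0492, 0.0252] contact_force: [1.1, -7.9, -0.2] 
bar mm 23.95 score 0.935
turn -0.0034 tool z [-0.001 -0.002 -1.   ] t 12.15 F [ 0.47 -5.86 -0.62] w -0.00017551397144057224
tcp clamp mm [-15.9 -72.8  25.2]
```

```bash
f(){ grep -E 'tcp_pos|contact_force' | tr '\n' ' '; echo; }
python3 -m inch '[[[-0.1,0,0],0,0]]'|f
python3 -m inch '[[[-0.1,0,0],0,0]]'|f
python3 -m inch '[[[-0.1,0,0],0,0]]'|f
python3 -c "
from h import *
bar();go()"
```

```text
tcp_pos: [0.4861, 0.0501, 0.0252] contact_force: [0.4, -8.4, -1.0] 
tcp_pos: [0.4862, 0.0511, 0.0252] contact_force: [1.5, -9.4, -1.6] 
tcp_pos: [0.4863, 0.052, 0.0252] contact_force: [2.0, -9.1, -0.8] 
bar mm 24.49 score 0.962
turn -0.0032 tool z [-0.    -0.002 -1.   ] t 12.575 F [ 1.57 -8.31 -2.22] w -9.924969217873504e-05
tcp clamp mm [-18.7 -72.5  25.2]
```

```bash
f(){ grep -E 'tcp_pos|contact_force' | tr '\n' ' '; echo; }
python3 -m inch '[[[-0.1,0,0],0,0]]'|f
python3 -m inch '[[[-0.1,0,0],0,0]]'|f
python3 -c "
from h import *
bar();go()"
```

```text
tcp_pos: [0.4864, 0.0527, 0.0252] contact_force: [2.0, -11.2, -2.6] 
tcp_pos: [0.4864, 0.0535, 0.0253] contact_force: [3.0, -11.3, -1.9] 
bar mm 24.58 score 0.965
turn -0.003 tool z [-0.    -0.003 -1.   ] t 12.875 F [  3.02 -11.98  -1.21] w -4.517819972165509e-05
tcp clamp mm [-20.  -72.3  25.3]
```

```bash
f(){ grep -E 'tcp_pos|contact_force' | tr '\n' ' '; echo; }
python3 -m inch '[[[-0.05,0,0],0,0]]'|f
python3 -m inch '[[[0,0,0],0,0]]'|f
python3 -m inch '[[[0,0,0],0,0]]'|f
python3 -c "
from h import *
bar();go()"
```

```text
tcp_pos: [0.4865, 0.0538, 0.0253] contact_force: [3.2, -12.2, -2.3] 
tcp_pos: [0.4865, 0.0537, 0.0253] contact_force: [2.9, -12.3, -1.4] 
tcp_pos: [0.4865, 0.0537, 0.0253] contact_force: [2.0, -11.9, -1.2] 
bar mm 24.6 score 0.967
turn -0.0031 tool z [-0.    -0.003 -1.   ] t 13.3 F [  3.31 -11.56  -3.26] w 0.0003762720646462371
tcp clamp mm [-20.3 -72.3  25.3]
```

The bar reading has stopped at about 24.6 mm (24.49, 24.58, 24.60) while the force climbed from the 8.5–9.5 N sliding level to about 12 N. That puts roughly 20 N at the jaw, so the cap is home. Next I let go of the trigger and move over to the release lever.

```bash
f(){ grep -E 'tcp_pos|contact_force' | tr '\n' ' '; echo; }
python3 -m inch '[[[1.2,0,0],0,0],[[1.3,0,0],0,0],[[1.4,0,0],0,0],[[0.8,0,0],0,0],[[0,0,-3],0,0]]'|f
python3 -m inch '[[[0,0,-5],0,0],[[0,0,-3],0,0],[[0,0,0],0,0]]'|f
python3 -c "
from h import *
bar();go((-88,52,130))"
```

```text
tcp_pos: [0.4854, 0.0077, 0.0538] contact_force: [0.1, -0.6, 0.1] 
tcp_pos: [0.489, 0.009, 0.1381] contact_force: [-0.5, -0.2, -1.3] 
bar mm 23.38 score 0.951
turn -0.0036 tool z [ 0.003  0.001 -1.   ] t 14.35 F [ 0.54 -0.09 -1.18] w 0.0002042079354493405
tcp clamp mm [ 24.5 -72.1 136.2]
(-88, 52, 130) ->cm [-11.29 -12.36   0.67]
```

```bash
f(){ grep -E 'tcp_pos|contact_force' | tr '\n' ' '; echo; }
python3 -m inch '[[[-3.8,-4.1,0],0,0],[[-3.8,-4.1,0],0,0],[[-3.7,-4.1,0],0,0],[[0,0,2],0,0],[[0,0,0],0,0]]'|f
python3 - <<'E'
from h import *
go((-88,52,28))
c=read_camera('scene'); crop(c,'c6',300,170,420,260,6)
E
```

```text
tcp_pos: [0.6061, 0.1239, 0.1118] contact_force: [0.0, -0.6, -0.8] 
turn -0.0034 tool z [-0.006 -0.002 -1.   ] t 14.975 F [ 0.03 -0.6  -0.84] w -1.4745808723156607e-06
tcp clamp mm [-87.7  48.9 111.8]
(-88, 52, 28) ->cm [-0.05 -0.36  8.38]
```

View pics/c6.png

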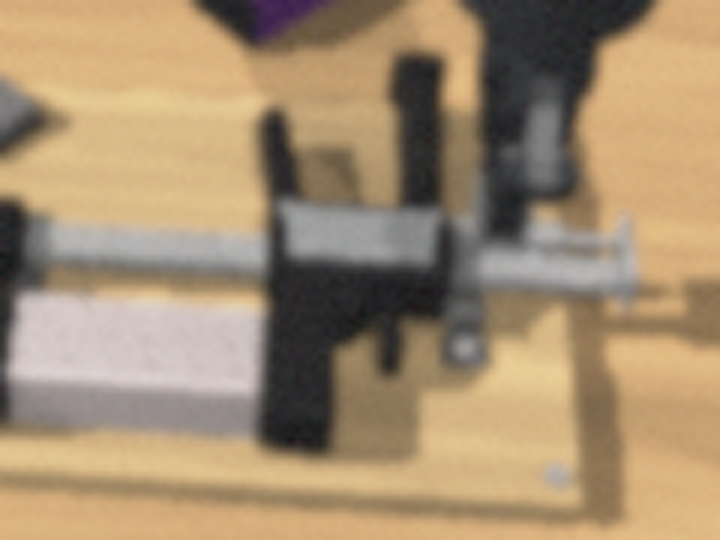

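The crop shows the driver seated between the closed jaws. The release lever is at (390,345) and the bracket foot at (465,345) is low. The fingers are above and behind the lever. I descend and press.

```bash
f(){ grep -E 'tcp_pos|contact_force' | tr '\n' ' '; echo; }
python3 -m inch '[[[0,-0.4,2.8],0,0],[[0,0,2.8],0,0],[[0,0,2.5],0,0],[[0,0,0],0,0]]'|f
python3 -m inch '[[[0.6,0,0],0,0],[[0.4,0,0],0,0]]'|f
python3 -m inch '[[[0.4,0,0],0,0]]'|f
python3 -m inch '[[[0.4,0,0],0,0]]'|f
python3 -c "
from h import *
bar();go()"
```

```text
tcp_pos: [0.6104, 0.1232, 0.0332] contact_force: [-0.5, -0.4, 0.5] 
tcp_pos: [0.6129, 0.114, 0.036] contact_force: [0.7, 0.0, 0.3] 
tcp_pos: [0.6126, 0.11, 0.0353] contact_force: [0.8, 0.4, -0.3] 
tcp_pos: [0.6124, 0.1061, 0.0348] contact_force: [0.6, 2.2, 0.8] 
bar mm 23.36 score 0.951
turn -0.0038 tool z [ 0.001  0.001 -1.   ] t 16.075 F [0.62 1.43 0.41] w -0.0004761963902130177
tcp clamp mm [-69.6  55.   34.8]
```

```bash
f(){ grep -E 'tcp_pos|contact_force' | tr '\n' ' '; echo; }
python3 -m inch '[[[-0.2,0.2,0.4],0,0]]'|f
python3 -m inch '[[[0.4,0,0.1],0,0]]'|f
python3 -m inch '[[[0.3,0,0],0,0]]'|f
python3 -m inch '[[[0.3,0,0],0,0]]'|f
python3 -c "
from h import *
bar();go()"
```

```text
tcp_pos: [0.6104, 0.1082, 0.0305] contact_force: [-0.1, -0.7, -0.2] 
tcp_pos: [0.6099, 0.1049, 0.0289] contact_force: [-0.6, 3.6, 2.6] 
tcp_pos: [0.6105, 0.1017, 0.0291] contact_force: [1.9, 3.0, -1.7] 
tcp_pos: [0.6108, 0.0986, 0.0292] contact_force: [2.8, 2.6, -1.9] 
bar mm 12.96 score 0.972
turn -0.0035 tool z [ 0.001  0.001 -1.   ] t 16.625 F [ 3.16  3.31 -2.27] w -6.747950455692644e-05
tcp clamp mm [-61.8  53.   29.3]
```

The jaw is running back. I hold the lever, press slightly more, and then check.

```bash
f(){ grep -E 'tcp_pos|contact_force' | tr '\n' ' '; echo; }
python3 -m inch '[[[0.1,0,0],0,0],[[0,0,0],0,0],[[0,0,0],0,0]]'|f
python3 -c "
from h import *
bar();go()"
python3 -m inch '[[[-0.8,0,0],0,0],[[-1.2,0,0],0,0],[[0,0,-4],0,0],[[0,0,-5],0,0],[[0,0,-3],0,0]]'|f
python3 - <<'E'
from h import *
bar();go()
c=read_camera('top'); crop(c,'c7',220,150,380,265,5)
E
```

```text
tcp_pos: [0.6106, 0.0974, 0.0294] contact_force: [3.1, 4.0, -2.6] 
bar mm 0.01 score 0.998
turn -0.0033 tool z [ 0.001  0.    -1.   ] t 17.05 F [ 2.36  2.46 -1.61] w -0.00011842279866430503
tcp clamp mm [-61.   52.8  29.4]
tcp_pos: [0.6101, 0.1175, 0.1521] contact_force: [0.5, -0.1, -0.3] 
bar mm 0.01 score 0.998
turn -0.0024 tool z [ 0.008  0.    -1.   ] t 17.725 F [ 0.76 -0.07  4.97] w -0.00023422431799253465
tcp clamp mm [-81.2  54.6 156.1]
```

View pics/c7.png

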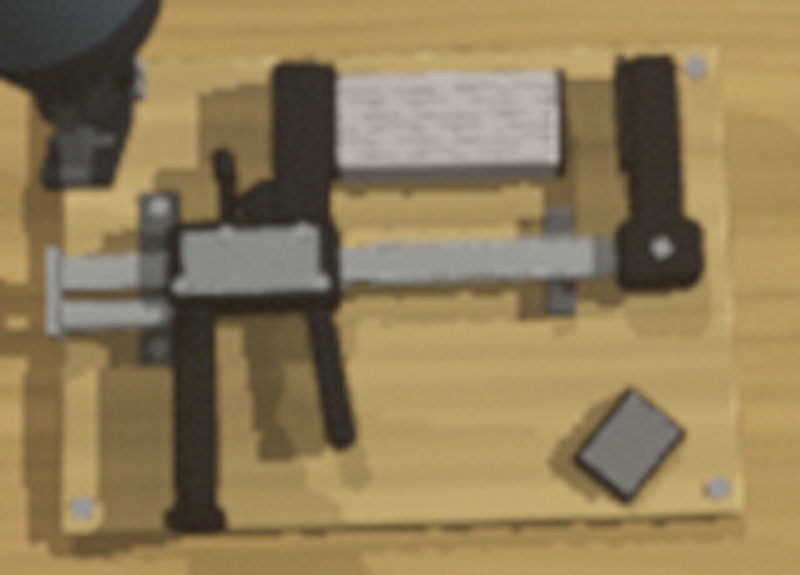

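The jaw is open again (bar 0), the driver at crop (450,120) sits against the fixed jaw with its cap now flush (562,120), and the spare cap hasn't moved. I move over the driver with the fingers opened only to 62 mm, to stay clear of the bar.

```bash
f(){ grep -E 'tcp_pos|contact_force|width' | tr '\n' ' '; echo; }
python3 -m inch '[[[4.4,-0.3,0],0,6.2],[[4.4,-0.4,0],0,6.2],[[4.4,-0.4,0],0,6.2],[[0,0,0],0,6.2],[[0,0,0],0,6.2]]' 50|f
python3 - <<'E'
from h import *
go((51,65.5,80),(51,65.5,21))
E
```

```text
tcp_pos: [0.623, -0.0143, 0.1486] contact_force: [0.8, -0.6, -0.9] width: 0.0618 
turn -0.0037 tool z [-0.002 -0.    -1.   ] t 18.4 F [ 0.75 -0.58 -0.88] w 0.06181791946186083
tcp clamp mm [ 50.9  62.6 148.6]
(51, 65.5, 80) ->cm [ 0.01 -0.3   6.86]
(51, 65.5, 21) ->cm [ 1.000e-02 -3.100e-01  1.276e+01]
```

```bash
f(){ grep -E 'tcp_pos|contact_force|width' | tr '\n' ' '; echo; }
python3 -m inch '[[[0,-0.3,3.4],0,6.2],[[0,0,3.4],0,6.2],[[0,0,0],0,6.2],[[0,0,0],0,6.2]]'|f
python3 - <<'E'
from h import *
go((51,65.5,21))
c=read_camera('scene'); crop(c,'c8',265,160,385,250,6)
E
```

```text
tcp_pos: [0.6274, -0.0138, 0.0827] contact_force: [-0.8, 0.3, 1.1] width: 0.0621 
turn -0.002 tool z [ 0.002 -0.001 -1.   ] t 18.9 F [-0.82  0.31  1.11] w 0.06206099833440649
tcp clamp mm [50.5 67.  82.7]
(51, 65.5, 21) ->cm [0.05 0.16 6.17]
```

View pics/c8.png

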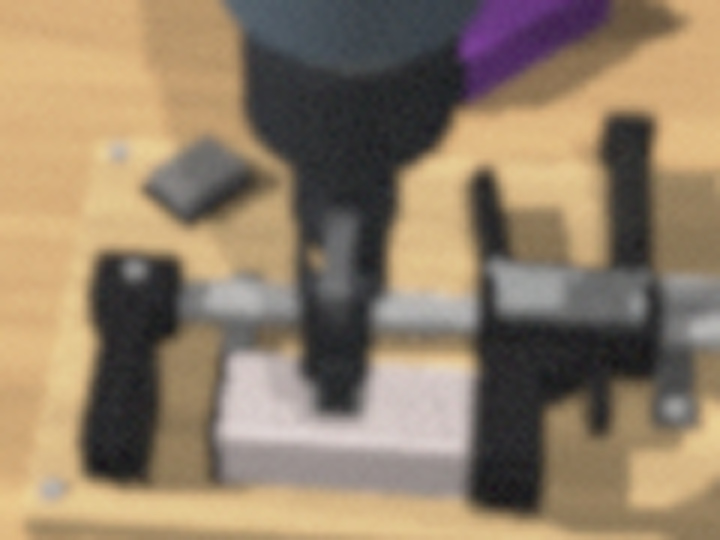

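The scene crop shows the near finger tip at (340,410) above the driver's middle, which spans 220 to 475. I descend in two steps, watching the force.

```bash
f(){ grep -E 'tcp_pos|contact_force|width|grasp' | tr '\n' ' '; echo; }
python3 -m inch '[[[0,0.1,2.0],0,6.2],[[0,0,1.2],0,6.2],[[0,0,0],0,6.2]]'|f
python3 -m inch '[[[0,0,1.5],0,6.2],[[0,0,1.1],0,6.2],[[0,0,0],0,6.2],[[0,0,0],0,6.2]]'|f
python3 - <<'E'
from h import *
go((51,65.5,21))
E
```

```text
tcp_pos: [0.6254, -0.0145, 0.0491] contact_force: [0.0, 0.1, -0.7] width: 0.0621 grasp_force: 0.0 
tcp_pos: [0.6259, -0.0145, 0.0235] contact_force: [0.5, -0.1, 0.0] width: 0.0622 grasp_force: 0.0 
turn -0.0033 tool z [ 0. -0. -1.] t 19.825 F [ 0.49 -0.05  0.04] w 0.06219860043640172
tcp clamp mm [51.2 65.4 23.5]
(51, 65.5, 21) ->cm [-0.02 -0.01  0.25]
```

```bash
f(){ grep -E 'tcp_pos|contact_force|width|grasp' | tr '\n' ' '; echo; }
python3 -m inch '[[[0,0,0.1],0,5],[[0,0,0],0,4],[[0,0,0],0,3],[[0,0,0],0,3],[[0,0,0],0,3]]' 50|f
python3 -m inch '[[[0.2,0,-0.5],0,3],[[0.3,0,-1],0,3],[[0.3,0,-2],0,3],[[0,0,-3],0,3],[[0,0,-3],0,3]]'|f
python3 -m inch '[[[0,0,-3],0,3],[[0,0,-1],0,3],[[0,0,0],0,3]]'|f
python3 - <<'E'
from h import *
s=arm.sense(); T=rot(s["tcp_rot"]); go()
c=read_camera('top'); crop(c,'c9',250,120,510,300,3)
print((T.inv().apply(np.array([.4766,-.3435,.15])-s["tcp_pos"])*100).round(2))
E
```

```text
tcp_pos: [0.6258, -0.0144, 0.0227] contact_force: [-1.1, 0.9, 4.9] width: 0.0433 grasp_force: 53.2 
tcp_pos: [0.6254, -0.0228, 0.1181] contact_force: [0.9, -0.0, -3.8] width: 0.0428 grasp_force: 52.3 
tcp_pos: [0.6257, -0.0224, 0.1572] contact_force: [0.8, 0.6, -4.3] width: 0.0431 grasp_force: 52.6 
turn -0.0037 tool z [ 0.     0.001 -1.   ] t 21.45 F [ 0.85  0.6  -4.29] w 0.043070642050874575
tcp clamp mm [ 59.1  65.1 157.2]
[31.8  15.55  0.7 ]
```

View pics/c9.png

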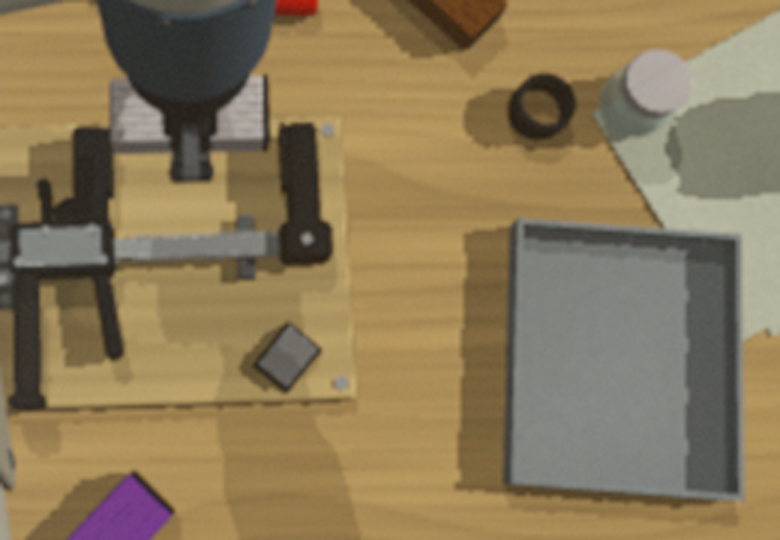

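The driver hangs level in the gripper at crop (190,110). The tray at (625,360) is empty and the loupe (542,105) is clear of the path. I carry it over.

```bash
f(){ grep -E 'tcp_pos|contact_force|width|grasp' | tr '\n' ' '; echo; }
python3 -m inch '[[[2.5,1.2,0],0,3],[[4.5,2.2,0],0,3],[[5,2.4,0],0,3],[[5,2.5,0],0,3],[[5,2.5,0],0,3]]'|f
python3 -m inch '[[[4.5,2.2,0],0,3],[[3.3,1.6,0],0,3],[[2,1,0],0,3],[[0,0,2],0,3],[[0,0,0],0,3]]'|f
python3 - <<'E'
from h import *
s=arm.sense(); T=rot(s["tcp_rot"]); go()
for z in (.05,.009): print((T.inv().apply(np.array([.4766,-.3435,z])-s["tcp_pos"])*100).round(2))
E
```

```text
tcp_pos: [0.52, -0.2465, 0.1561] contact_force: [1.4, -0.3, -3.8] width: 0.0433 grasp_force: 52.4 
tcp_pos: [0.4738, -0.3433, 0.1345] contact_force: [0.7, 0.2, -3.3] width: 0.0431 grasp_force: 52.2 
turn -0.0049 tool z [-0.005  0.003 -1.   ] t 22.75 F [ 0.7   0.25 -3.27] w 0.04307018453472023
tcp clamp mm [376.3 -94.5 134.5]
[ 0.05 -0.33  8.45]
[ 0.07 -0.35 12.55]
```

```bash
f(){ grep -E 'tcp_pos|contact_force|width|grasp' | tr '\n' ' '; echo; }
python3 -m inch '[[[0,-0.2,2.5],0,3],[[0,0,3],0,3],[[0,0,3],0,3],[[0,0,1.5],0,3],[[0,0,0],0,3]]'|f
python3 -m inch '[[[0,0,0.9],0,3],[[0,0,0],0,3]]'|f
python3 -m inch '[[[0,0,0.4],0,3],[[0,0,0],0,3]]'|f
python3 -m inch '[[[0,0,0.3],0,3],[[0,0,0],0,3]]'|f
```

```text
tcp_pos: [0.4777, -0.3434, 0.0367] contact_force: [0.2, 0.1, -2.7] width: 0.0429 grasp_force: 52.3 
tcp_pos: [0.4783, -0.3435, 0.0284] contact_force: [-1.0, 0.5, -2.8] width: 0.0435 grasp_force: 52.4 
tcp_pos: [0.4782, -0.3435, 0.0242] contact_force: [0.2, 0.7, -3.1] width: 0.0434 grasp_force: 52.4 
tcp_pos: [0.4781, -0.3434, 0.021] contact_force: [0.1, 0.3, -3.8] width: 0.0436 grasp_force: 52.4
```

```bash
f(){ grep -E 'tcp_pos|contact_force|width|grasp' | tr '\n' ' '; echo; }
python3 -m inch '[[[0,0,0.4],0,3],[[0,0,0.3],0,3],[[0,0,0],0,3]]'|f
python3 -m inch '[[[0,0,0.25],0,3],[[0,0,0],0,3]]'|f
python3 -m inch '[[[0,0,0.15],0,3],[[0,0,0],0,3]]'|f
python3 -m inch '[[[0,0,0.1],0,3],[[0,0,0],0,3]]'|f
```

```text
tcp_pos: [0.478, -0.3434, 0.0138] contact_force: [-0.5, 0.1, -3.3] width: 0.0435 grasp_force: 52.4 
tcp_pos: [0.4782, -0.3434, 0.0116] contact_force: [0.0, 0.2, -2.9] width: 0.043 grasp_force: 52.4 
tcp_pos: [0.4783, -0.3435, 0.0102] contact_force: [0.1, 0.5, -3.9] width: 0.0431 grasp_force: 52.4 
tcp_pos: [0.4783, -0.3435, 0.0092] contact_force: [0.3, -0.8, -3.4] width: 0.0434 grasp_force: 52.4
```

```bash
f(){ grep -E 'tcp_pos|contact_force|width|grasp' | tr '\n' ' '; echo; }
python3 -m inch '[[[0,0,0.08],0,3],[[0,0,0],0,3]]'|f
python3 -m inch '[[[0,0,0.08],0,3],[[0,0,0],0,3]]'|f
python3 -m inch '[[[0,0,0.08],0,3],[[0,0,0],0,3]]'|f
```

```text
tcp_pos: [0.4784, -0.3436, 0.0088] contact_force: [-0.9, 0.9, -0.9] width: 0.0428 grasp_force: 52.7 
tcp_pos: [0.4784, -0.3436, 0.0087] contact_force: [-1.6, 1.9, 5.4] width: 0.0434 grasp_force: 53.5 
tcp_pos: [0.4784, -0.3436, 0.0087] contact_force: [-4.3, 4.4, 11.1] width: 0.0432 grasp_force: 54.1
```

Touched down at 8.7 mm. I back off slightly, open the fingers gently, rise and look.

```bash
f(){ grep -E 'tcp_pos|contact_force|width|grasp' | tr '\n' ' '; echo; }
python3 -m inch '[[[0,0,-0.12],0,3],[[0,0,0],0,4.5],[[0,0,0],0,5],[[0,0,0],0,6],[[0,0,0],0,6.5]]' 20|f
python3 -m inch '[[[0,0,-1],0,6.5],[[0,0,-3],0,6.5],[[0,0,-5],0,6.5],[[0,0,-6],0,6.5],[[-3,-3,-4],0,6.5]]'|f
python3 -m inch '[[[-5,-3,0],0,6.5],[[-5,-3,0],0,6.5],[[-5,-3,0],0,6.5],[[0,0,0],0,6.5],[[0,0,0],0,6.5]]'|f
python3 - <<'E'
from h import *
bar();go()
c=read_camera('top'); crop(c,'c10',220,120,520,300,2.6)
E
```

```text
tcp_pos: [0.4784, -0.3436, 0.008] contact_force: [0.3, -0.1, 0.5] width: 0.0647 grasp_force: 0.0 
tcp_pos: [0.5074, -0.3146, 0.2027] contact_force: [2.2, 0.0, -1.1] width: 0.0651 grasp_force: 0.0 
tcp_pos: [0.5946, -0.1612, 0.1986] contact_force: [-0.8, 0.3, 0.0] width: 0.065 grasp_force: 0.0 
bar mm 2.35 score 0.7
turn -0.0039 tool z [ 0. -0. -1.] t 27.925 F [ 0.14 -0.25 -0.71] w 0.06522052133454084
tcp clamp mm [197.6  30.4 198.6]
```

View pics/c10.png

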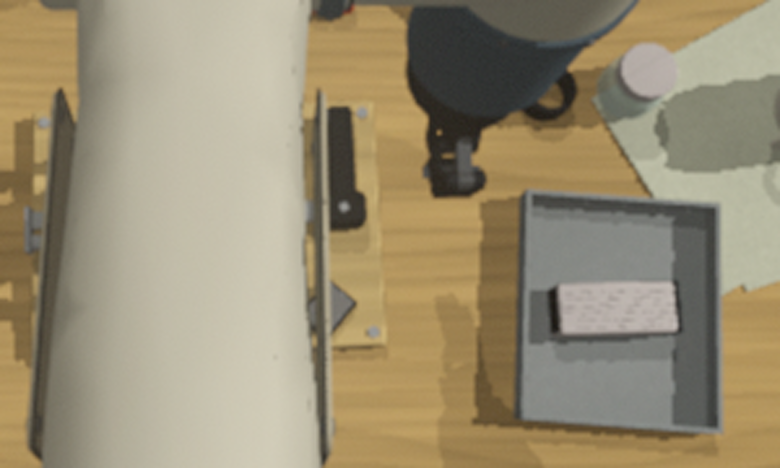

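The driver lies flat in the middle of the tray at crop (615,308). The jaw bolt at (344,206) is back at its starting pixel, and the loupe and spare cap are where they were. The arm is clear, so I hand in.

```bash
python3 -c "
from cell import arm
print(arm.close_job())"
```

```text
the job is handed in; nothing more can be done
None
```

I pressed the cap home by feel (about 20 N estimated at the jaw), released the jaw fully open, laid the driver flat in the centre of the tray, and handed the job in at about 28 s; no verdict came back.

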